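# Pack a test tile in the specimen holder and press it flush

## Task

Stand the two packing bars upright in the gaps between the tile's tray and the jaws of the specimen holder, about midway along the jaws, fully down on the base plate and let go: the thick packer fits only in the wider gap, the thin packer belongs in the narrower one. Then press the sprung concrete tile down with the fingers until its top is flush with the jaw tops, and finish while still holding it down there, because it springs back up if let go. Leave the tin, the weight and the brush alone.

Things in the scene. Friction and masses are not known exactly. Their poses are not given: they have to be found in the camera images.
- holder: Specimen holder fixed on the bench: dark steel base plate 130 (own x) x 194 (own y) x 12 mm thick. Origin: centre of underside, on the bench. Across its y: jaw, gap, sprung tray with the tile in the middle, gap, jaw, all parallel to its x. The gaps are open at the top and both x ends; their floor is the plate top, 12 mm above the bench.
- jaw_thick: Fixed steel clamp jaw 90 (own x) x 36 (own y) x 30 mm tall on the base plate, middle 76.5 mm from the holder's middle on its +y or -y side (varies; the other jaw opposite). Origin: centre of underside, 12 mm above the bench; top at 42 mm. Inner face 58.5 mm from the holder's middle; gap from it to the tray 20 mm: for the 16 mm packer, its middle then 48.5 mm from the holder's.
- jaw_thin: Fixed steel clamp jaw 90 (own x) x 20 (own y) x 30 mm tall on the base plate, middle 76.5 mm from the holder's middle on its +y or -y side (varies; the other jaw opposite). Origin: centre of underside, 12 mm above the bench; top at 42 mm. Inner face 66.5 mm from the holder's middle; gap from it to the tray 28 mm: for the 24 mm packer, its middle then 52.5 mm from the holder's.
- packer_thin: Aluminium packing bar standing upright on the bench: 60 mm long (own x), 16 mm thick (own y), 30 mm tall, lower edges rounded; on top, at its middle, a flat grip tab 30 mm (x) x 14 mm thick (y), from 30 to 72 mm above the underside. About 110 g. Origin: centre of underside; z up. The other packer looks the same but is 24 mm thick.
- packer_thick: Aluminium packing bar standing upright on the bench: 60 mm long (own x), 24 mm thick (own y), 30 mm tall, lower edges rounded; on top, at its middle, a flat grip tab 30 mm (x) x 14 mm thick (y), from 30 to 72 mm above the underside. About 150 g. Origin: centre of underside; z up. The other packer looks the same but is 16 mm thick.
- tile: Grey concrete test tile 80 mm (own x) x 70 mm (own y) x 20 mm thick, about 0.27 kg, lying level in the sprung tray with 1 mm play, middle over the holder's middle. Origin: centre of its underside, 32 mm above the bench at the start (22 mm when flush). The tray is 87 mm (x) x 77 mm (y) outside; its low rim ends 6 mm under the tile's top.
- tile_top (a point): Middle of the tile's top face: 52 mm above the bench at the start, 10 mm proud of the jaw tops; flush at 42 mm.
- tray (a joint): Travel of the sprung tray that carries the tile, in m: 0 up (start), 0.010 fully down on its stop, with the tile flush with the jaw tops. A spring pushes it back up; pressing takes about 3 N at the start of the travel and about 9 N at the end.
- tin: Bystander: closed aluminium sample tin, 60 mm across, 45 mm tall. Origin: centre of the underside.
- weight: Bystander: brass weight with a knob, 56 mm across, 54 mm tall. Origin: centre of the underside.
- brush: Bystander: small brush lying on the bench, 180 mm long. Origin near its middle.
Things that resemble listed ones, but are neither listed nor needed, are in the scene too. What is shaped like the tile but yellow is not meant.

How it is judged:
On the way:
1. both packers stand fully down in their own gaps, let go, with the tile still sprung up (z of packer_thick in the frame of holder between 0.009 and 0.015 m and angle between each of packer_thick, packer_thin's own z axis and vertical below 0.12 rad and horizontal distance between packer_thick and jaw_thin below 0.036 m and horizontal distance between each of packer_thick, packer_thin and tile below 0.062 m and contact force between the fingers and packer_thick below 0.3 N and z of packer_thin in the frame of holder between 0.009 and 0.015 m and horizontal distance between packer_thin and jaw_thick below 0.036 m and contact force between the fingers and packer_thin below 0.3 N and value of joint tray below 0.005 m), for 0.2 s.
At the end, for the whole second after the job is handed in: Fingers hold the tile down (over 3 N), still, its top within 1.5 mm of the jaw tops; thick packer stands in the gap by the thin jaw, thin packer in the gap by the thick jaw, each upright, within 3 mm of the base plate, within 20 mm of the jaw's middle lengthwise, not touched (z of packer_thick in the frame of holder between 0.009 and 0.015 m and angle between each of packer_thick, packer_thin's own z axis and vertical below 0.12 rad and horizontal distance between packer_thick and jaw_thin below 0.036 m and horizontal distance between each of packer_thick, packer_thin and tile below 0.062 m and contact force between the fingers and packer_thick below 0.3 N and z of packer_thin in the frame of holder between 0.009 and 0.015 m and horizontal distance between packer_thin and jaw_thick below 0.036 m and contact force between the fingers and packer_thin below 0.3 N and value of joint tray above 0.0085 m and z of tile_top in the frame of holder below 0.0437 m and angle between tile's own z axis and vertical below 0.05 rad and horizontal distance between tile and holder below 0.006 m and contact force between the fingers and tile above 3 N and linear speed of tile below 0.02 m/s); the arm keeps its last pose, push and grip.
It fails at once if the tin is disturbed (moved more than 20 mm) (distance of tin from where it was at the start of the episode above 0.02 m).
It fails at once if the weight is disturbed (moved more than 20 mm) (distance of weight from where it was at the start of the episode above 0.02 m).
It fails at once if the brush is disturbed (moved more than 20 mm) (distance of brush from where it was at the start of the episode above 0.02 m).
It also fails if it takes over 67 s, if anything falls off the work surface, if the arm or the gripper's body presses on something with over 40 N, if the wrist force passes 120 N, or if a joint passes its speed limit or range.

## Robot

A 6-joint arm with a two-finger parallel gripper is mounted at the origin on the work surface. World frame = base frame: x ahead of the robot, y to its left, z up, the work surface at z = 0. Lengths are in m, angles in rad, forces in N, time in s.
With the tool pointing down it reaches from about 0.3 to 0.85 m from the base axis. Payload 4.2 kg.
Tool frame: the origin (TCP) lies at the very end of the fingers, on their centre line; the grasp point (between the pads) lies 19 mm behind it; z points along the fingers, y is the line along which they close (so a half turn about z gives the same grasp; the last joint's range is limited). The gripper opens to 91 mm and grips with 3 to 60 N. Pads are 32 mm wide; open, the fingers measure 118 mm over their backs; the gripper's body (76 mm by 178 mm) begins 60 mm behind the grasp point.
Start: joints at [-1.243, 0.32, 1.565, -0, 1.257, -0.02], TCP at [0.196, -0.541, 0.193] pointing down, gripper open.
Joint ranges: [-3.11, 3.11], [-0.84, 2.01], [0.21, 2.61], [-1.34, 4.49], [0.05, 2.63], [-2.56, 2.56]. Speed limits (rad/s): [2.57, 2.57, 3.14, 3.14, 3.14, 3.14].

## Interface

Orientations are given as a unit quaternion [x, y, z, w].
In Python, from cell import robot gives the robot as it stands. The module is installed in compiled form; this text tells all that it offers.
- The arm moves only by the shell command python3 -m handwheel 'ROWS' [OPENING] [FORCE]. ROWS is JSON, a list of rows, each a list of 4 numbers: the shift along the tool's x, y, z in m, then the turn about the tool's z in degrees. In form: [[x, y, z, roll], ...]. A call has 1 to 8 rows; each row is the pose to reach, as a shift and turn from the pose commanded when the call began, along the tool's axes at that moment; what a row does not reach only later rows make up. A row lasts 1/10 s, in which the tool goes at most 50 mm and 8.59 degrees, less where a joint would pass 70% of its speed; a pose out of reach is approached as far as the arm can. A call with a gripper value outside its range is refused whole. OPENING is the finger opening in m, from 0 to 0.0912, set as the call begins (- or left out, the last holds). The fingers move at their own pace and stop on an object; FORCE is the grip in N (left out, the last holds). Time passes only in rows, so rows that repeat a pose let the fingers close. It gives the time, the measured TCP pose, the force, the opening and the grip force at its end, in the units of the state.
- robot.state(): the state, without advancing time (a new reading comes with each control period).
- robot.camera(name): name is "scene" or "side" or "wrist"; returns (picture, depth): 480x640x3 uint8, red, green, blue; 480x640 float32, m along the optical axis (not along the pixel's ray), 0 where there is no reading.
- robot.get_calibration(name): a dict with "mtx" (3x3 intrinsics, pixels), "xyz" and "attitude" of the camera in the world; the wrist camera has in their place "hand_eye" (4x4, takes a point from camera to tool coordinates, whose origin is the TCP and whose axes are the flange's). Camera axes: x right, y up, looking along -z (the intrinsics and any distortion apply to the point x, -y, -z); pixel columns grow to the right and rows downward; lengths in m; the calibration is good to about 2 mm. A picture is of the moment at which its call begins: read the wrist's pose just before it. get_calibration takes no time and is no camera call.
- robot.hand_in(): hands the job in; it is judged then, once.
Trained networks look in the newest picture that a camera, given by its name, has taken for a name from the list of things; names that differ only in an ending like _2 or _b are one class to them, and where a whole thing is asked for, a point or a joint stands for the part that bears it (a point fixed in the world has none). Each returns a list of dicts, best first, with "p" (0 to 1); they miss things now and then, are a little off and sometimes report something else, mostly with a low value. They report only what shows in the picture. A call takes as long as a camera call. They do not tell look-alikes from the thing itself.
- robot.look_for(name, camera): "bbox" ([left, top, right, bottom] in pixels, round what is visible of it).
- robot.outline_of(name, camera): "mask" (480x640 bool, what is visible of it) and "bbox" ([left, top, right, bottom] in pixels, round what is visible of it).
The state is a dict: "time_s": time; "q": joint angles; "dq": joint speeds; "tau": joint torques, N m; "ee_pos": TCP position; "eef_rot": TCP orientation; "wrist_force": force on the tool from outside, world axes, zero at the start; "ft_torque": the same for the moment, N m; "gripper_width": finger opening in m; "finger_force": force on a finger pad.
Only numpy, scipy, OpenCV 4.12 (cv2) and the standard library are available. Lean on these libraries where they do the work, as an engineer would, in place of code of your own. Each camera call takes 0.05 s, during which the arm holds its last target. There are 200 camera calls.

## Working session

There is one attempt and no reset: what is moved stays moved. The work goes in short steps, Python scripts to look and compute and a shell command to move; the robot and the scene stay as the last step left them, time stands still between calls to the robot, and variables do not carry over. Pictures are saved under pics/ and viewed, at most 10 in all, crops included, and the job is handed in when it is done.

```bash
mkdir -p pics; cat > h.py <<'E'
import numpy as np,cv2
from cell import robot
from scipy.spatial.transform import Rotation as R
def att(a):
    a=np.array(a,float)
    return a if a.shape==(3,3) else R.from_quat(a).as_matrix()
def snap(n):
    s=robot.state(); p,d=robot.camera(n); c=robot.get_calibration(n); K=np.array(c["mtx"])
    if "hand_eye" in c:
        H=np.array(c["hand_eye"]); T=np.eye(4); T[:3,:3]=att(s["eef_rot"]); T[:3,3]=s["ee_pos"]; T=T@H
    else:
        T=np.eye(4); T[:3,:3]=att(c["attitude"]); T[:3,3]=c["xyz"]
    return p,d,K,T
def cloud(d,K,T):
    v,u=np.mgrid[:480,:640]
    P=np.stack([(u-K[0,2])/K[0,0]*d,-(v-K[1,2])/K[1,1]*d,-d],-1)
    W=P@T[:3,:3].T+T[:3,3]; W[d<=0]=np.nan
    return W
def onplane(u,v,z,K,T):
    r=T[:3,:3]@np.array([(u-K[0,2])/K[0,0],-(v-K[1,2])/K[1,1],-1]); return T[:3,3]+r*(z-T[2,3])/r[2]
E
python3 - <<'E'
from h import *
for n in("scene","side"):
    p,d,K,T=snap(n); cv2.imwrite(f"pics/{n}0.png",p[...,::-1]); np.savez(f"{n}0.npz",p=p,d=d,K=K,T=T)
    print(n,robot.get_calibration(n).keys(),K.tolist(),T.round(3).tolist())
    W=cloud(d,K,T)
    for k in("holder","tile","packer_thin","packer_thick","jaw_thin","jaw_thick"):
        for r in robot.outline_of(k,n)[:4]:
            w=W[r["mask"]]; print(k,round(r["p"],2),np.round(r["bbox"]),np.nanmedian(w,0).round(3),np.nanpercentile(w[:,2],95).round(3))
print(robot.state())
E
```

```text
scene dict_keys(['mtx', 'xyz', 'attitude']) [[572.1955586368571, 0.0, 314.37677145063526], [0.0, 572.1955586368571, 240.4704463330688], [0.0, 0.0, 1.0]] [[0.735, -0.495, 0.464, 1.116], [0.678, 0.533, -0.506, -0.658], [0.003, 0.687, 0.727, 0.976], [0.0, 0.0, 0.0, 1.0]]
holder 0.82 [237. 234. 332. 314.] [ 0.556 -0.125  0.013] 0.045
tile 0.94 [230. 205. 273. 238.] [ 0.351 -0.044  0.02 ] 0.024
tile 0.79 [264. 246. 309. 277.] [ 0.519 -0.098  0.052] 0.056
tile 0.6 [339. 308. 387. 348.] [ 0.737 -0.101  0.02 ] 0.023
packer_thin 0.82 [366. 173. 389. 204.] [0.512 0.231 0.031] 0.072
packer_thin 0.58 [285. 232. 322. 259.] [ 0.506 -0.028  0.039] 0.045
packer_thin 0.55 [407. 272. 439. 304.] [0.773 0.049 0.043] 0.048
packer_thick 0.89 [396. 193. 423. 225.] [0.618 0.224 0.031] 0.072
jaw_thick 0.63 [246. 271. 288. 308.] [ 0.542 -0.177  0.041] 0.045
side dict_keys(['mtx', 'xyz', 'attitude']) [[438.28578128776553, 0.0, 322.3629378193364], [0.0, 438.28578128776553, 237.77081535313351], [0.0, 0.0, 1.0]] [[-0.848, 0.406, -0.341, 0.307], [-0.53, -0.655, 0.538, 0.345], [-0.005, 0.637, 0.771, 0.634], [0.0, 0
[... 596 characters left out ...]
: 0.7, 'q': array([-1.24298623e+00,  3.19537001e-01,  1.56448408e+00,  2.48807135e-05,
        1.25741858e+00, -1.99773015e-02]), 'dq': array([-8.81714629e-04,  2.56982453e-04, -6.07952587e-05,  3.86271594e-04,
        1.98946634e-04, -1.46606034e-03]), 'tau': array([-1.32221085e-03, -4.12234962e+01, -2.32194149e+01,  7.27595924e-02,
        3.76526546e-02,  1.04796564e-05]), 'ee_pos': array([ 0.19599677, -0.54058192,  0.19291835]), 'eef_rot': array([9.84919212e-01, 1.73014852e-01, 2.34225041e-05, 7.37778146e-05]), 'wrist_force': array([-0.30748708,  0.2796824 , -0.14606955]), 'ft_torque': array([0.01917995, 0.00018962, 0.04021537]), 'finger_force': 0.0, 'gripper_width': 0.09085629228977267}
```

```bash
python3 - <<'E'
import cv2,numpy as np
a=cv2.imread("pics/scene0.png")[140:370,200:480]; b=cv2.imread("pics/side0.png")[150:440,100:480]
a=cv2.resize(a,None,fx=2.1,fy=2.1,interpolation=3)[:, :]; cv2.imwrite("pics/sceneC.png",a)
cv2.imwrite("pics/sideC.png",cv2.resize(b,None,fx=2,fy=2,interpolation=3))
E
```

```text
(no output)
```

View pics/scene0.png

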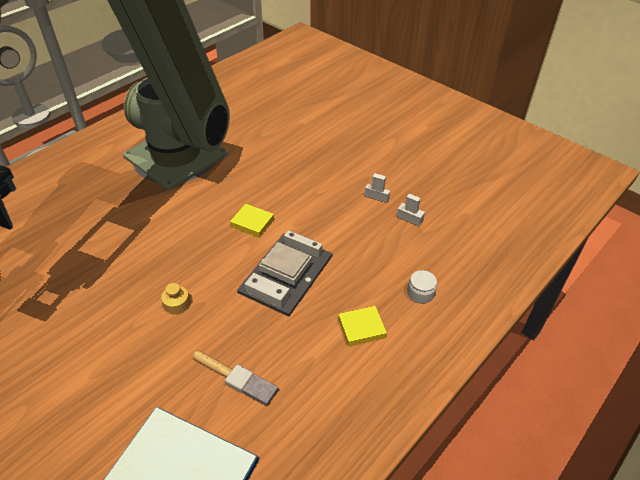

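View pics/sideC.png

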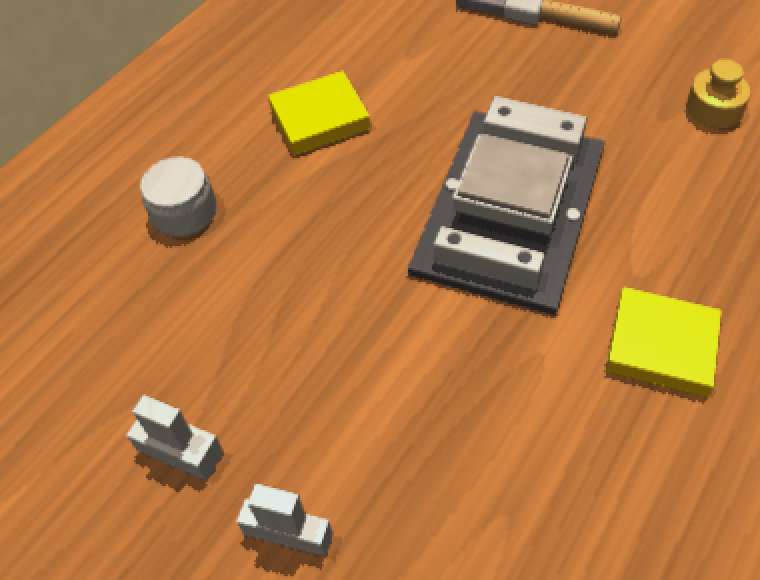

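The scene picture shows the holder at (287,270) with the grey tile at (286,262), the thin jaw at (302,243) and the thick jaw at (267,289).
- **Tile candidates:** the grey one at (286,262), and yellow look-alikes at (252,219) and (362,325). I choose the grey one.
- **Packer candidates:** bars at (378,190) and (410,210). The second looks thicker; I'll check in a wrist close-up.
- **Bystanders:** tin (422,286), weight (175,297), brush (235,378).

```bash
cat >> h.py <<'E'
def rect(W,lo,hi,c,r):
    m=(W[...,2]>lo)&(W[...,2]<hi)&(np.hypot(W[...,0]-c[0],W[...,1]-c[1])<r)
    q=W[m]; (cx,cy),(w,h),a=cv2.minAreaRect((q[:,:2]*1000).astype(np.float32))
    if w<h: w,h,a=h,w,a+90
    return f"n{m.sum()} c({cx:.1f},{cy:.1f}) {w:.1f}x{h:.1f} long-axis yaw {(a+90)%180-90:.1f} z {np.median(q[:,2])*1000:.1f}"
def to_tool(dx,dy,dz):
    return att(robot.state()["eef_rot"]).T@np.array([dx,dy,dz])
E
python3 - <<'E'
from h import *
for n in("scene","side"):
    f=np.load(n+"0.npz"); W=cloud(f["d"],f["K"],f["T"])
    print(n)
    for nm,c in(("A",(.513,.231)),("B",(.612,.232))):
        print(nm,rect(W,.062,.085,c,.05),rect(W,.025,.036,c,.05))
    print("tile",rect(W,.049,.06,(.516,-.095),.06)); print("jthin",rect(W,.037,.046,(.50,-.022),.055)); print("jthick",rect(W,.037,.046,(.535,-.170),.055)); print("plate",rect(W,.008,.016,(.515,-.095),.12))
print(np.array(robot.get_calibration("wrist")["hand_eye"]).round(3).tolist())
print(to_tool(.32,.445,.1))
E
```

```text
scene
A n87 c(509.1,234.9) 30.4x21.1 long-axis yaw 17.2 z 70.5 n113 c(508.9,235.6) 61.0x21.6 long-axis yaw 17.5 z 30.6
B n90 c(616.1,230.5) 29.3x19.5 long-axis yaw -1.5 z 71.6 n166 c(614.9,229.6) 60.8x29.6 long-axis yaw 13.1 z 30.5
tile n934 c(518.8,-99.7) 84.7x77.1 long-axis yaw 12.8 z 52.7
jthin n307 c(499.5,-28.9) 92.3x48.3 long-axis yaw 2.7 z 42.2
jthick n714 c(533.2,-160.1) 90.7x64.7 long-axis yaw 14.0 z 42.4
plate n1368 c(516.7,-97.6) 197.9x132.6 long-axis yaw -76.6 z 12.6
side
A n325 c(507.5,237.4) 30.3x14.9 long-axis yaw 20.2 z 72.3 n321 c(508.0,237.5) 60.7x16.3 long-axis yaw 18.3 z 30.6
B n279 c(613.6,232.6) 30.3x14.6 long-axis yaw 10.1 z 72.4 n420 c(613.6,232.2) 61.2x25.1 long-axis yaw 9.7 z 30.6
tile n1502 c(516.8,-95.4) 80.2x75.5 long-axis yaw 14.1 z 52.8
jthin n791 c(502.5,-38.2) 90.2x54.9 long-axis yaw 14.2 z 42.6
jthick n773 c(535.0,-170.4) 89.7x38.9 long-axis yaw 14.0 z 42.7
plate n2659 c(516.8,-96.2) 195.5x130.2 long-axis yaw -76.1 z 12.8
[[-0.001, 0.963, 0.269, 0.075], [1.0, 0.001, -0.0, 0.001], [-0.0, 0.269, -0.963, -0.192], [0.0, 0.0, 0.0, 1.0]]
[ 0.45250524 -0.30928365 -0.10003813]
```

Both views agree. The bar at (410,210) is 25 mm thick, so it is packer_thick; the bar at (378,190) is 16 mm, so it is packer_thin. The holder is at about (517,-96) with yaw 14°. Next I go above the holder for a close look.

```bash
python3 -m handwheel '[[0.4525,-0.309,0,6],[0.4525,-0.309,0,6],[0.4525,-0.309,0,6],[0.4525,-0.309,0,6],[0.4525,-0.309,0,6],[0.4525,-0.309,0,6],[0.4525,-0.309,0,6],[0.4525,-0.309,0,6]]'; python3 -c "
from h import *
p=robot.state()['ee_pos'];print(to_tool(.517-p[0],-.096-p[1],.2-p[2]),R.from_matrix(att(robot.state()['eef_rot'])).as_euler('ZYX',degrees=True))"
```

```text
time_s: 1.5
ee_pos: [0.4306, -0.2142, 0.1932]
eef_rot: [0.993, 0.121, 0.0, 0.0]
wrist_force: [0.3, -0.8, 0.3]
gripper_width: 0.0912
finger_force: 0.0
[ 0.11231911 -0.09393927 -0.00683138] [ 1.39181018e+01 -3.77602112e-02  1.79954838e+02]
```

```bash
python3 -m handwheel '[[0.112,-0.094,-0.007,0],[0.112,-0.094,-0.007,0],[0.112,-0.094,-0.007,0],[0.112,-0.094,-0.007,0],[0.112,-0.094,-0.007,0],[0.112,-0.094,-0.007,0]]'; cat > hold.py <<'E'
from h import *
p,d,K,T=snap("wrist"); W=cloud(d,K,T); s=robot.state()
print("tcp",s["ee_pos"])
print("tile",rect(W,.049,.06,(.517,-.096),.06)); print("jthin",rect(W,.037,.046,(.4985,-.022),.048)); print("jthick",rect(W,.037,.046,(.5355,-.170),.05)); print("plate",rect(W,.008,.016,(.517,-.096),.13))
cv2.imwrite("pics/w_hold.png",p[...,::-1]); np.savez("wh.npz",p=p,d=d,K=K,T=T)
E
python3 hold.py
```

```text
time_s: 2.1
ee_pos: [0.515, -0.0985, 0.1997]
eef_rot: [0.993, 0.121, -0.0, 0.0]
wrist_force: [-0.3, -0.0, -0.4]
gripper_width: 0.0909
finger_force: 0.0
tcp [ 0.51492396 -0.09874967  0.19977533]
tile n8010 c(516.6,-97.7) 79.9x70.2 long-axis yaw 13.9 z 52.1
jthin n2605 c(501.4,-38.3) 90.1x50.8 long-axis yaw 13.7 z 42.0
jthick n4562 c(531.9,-161.3) 89.7x59.2 long-axis yaw 14.0 z 42.2
plate n12766 c(493.2,-103.7) 194.4x177.2 long-axis yaw -76.1 z 12.1
```

View pics/w_hold.png

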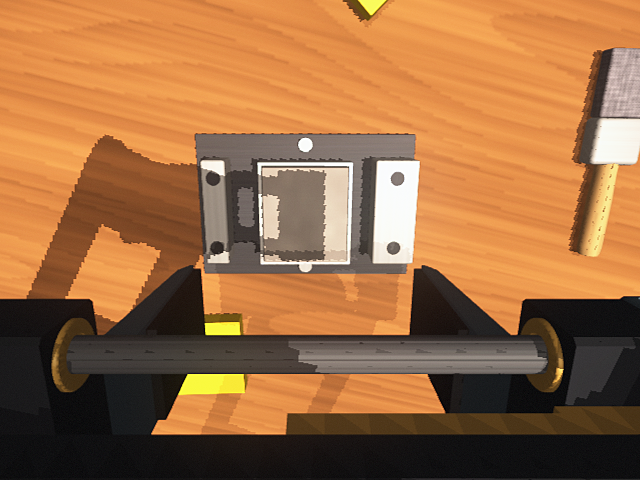

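The wrist view shows the holder unobstructed: thin jaw on the left at (215,210), thick jaw on the right at (397,210), and the grey tile at (305,213). There is an empty gap on each side.

```bash
python3 - <<'E'
from h import *
f=np.load("wh.npz"); W=cloud(f["d"],f["K"],f["T"])
a=np.radians(13.9); ux=np.array([np.cos(a),np.sin(a)]); uy=np.array([-ux[1],ux[0]])
q=W[...,:2]-np.array([.5166,-.0977]); u=q@ux*1e3; v=q@uy*1e3; z=W[...,2]*1e3
for nm,m in(("thinjaw",(v>58)&(v<100)),("thickjaw",(v<-52)&(v>-110)),("tile",(abs(v)<48))):
    m=m&(abs(u)<60)&((z>37)&(z<44.5) if nm!="tile" else (z>49)&(z<56))
    print(nm,m.sum(),np.percentile(v[m],[0,.5,2,98,99.5,100]).round(1),np.percentile(u[m],[.5,99.5]).round(1))
    if nm!="tile":
        for s in(-1,1): # side edge yaw per row
            e=[(uu,np.max(s*v[m&(abs(u-uu)<1.5)])*s) for uu in range(-38,39,4)]; e=np.array(e); c=np.polyfit(e[:,0],e[:,1],1); print(s,c[1].round(2),np.degrees(np.arctan(c[0])).round(2))
p=robot.state()['ee_pos'];print(to_tool(.6136-p[0],.232-p[1],.0))
E
```

```text
thinjaw 2490 [66.1 66.3 66.5 85.7 86.3 86.7] [-44.3  44.5]
-1 66.38 -0.15
1 86.03 0.09
thickjaw 4417 [-95.  -94.  -93.4 -58.7 -58.4 -58.2] [-44.6  44.3]
-1 -94.13 0.08
1 -58.4 -0.09
tile 8010 [-35.1 -34.5 -33.5  33.5  34.6  35.1] [-39.3  39.8]
[ 1.74938915e-01 -2.97537641e-01 -1.72899323e-04]
```

```bash
python3 -m handwheel '[[0.175,-0.2975,0,4],[0.175,-0.2975,0,4],[0.175,-0.2975,0,4],[0.175,-0.2975,0,4],[0.175,-0.2975,0,4],[0.175,-0.2975,0,4],[0.175,-0.2975,0,4],[0.175,-0.2975,0,4]]'; python3 -m handwheel '[[0,0,0,0],[0,0,0,0]]'; cat > pk.py <<'E'
from h import *
import sys
x,y=float(sys.argv[1]),float(sys.argv[2])
p,d,K,T=snap("wrist"); W=cloud(d,K,T); s=robot.state()
print("tcp",s["ee_pos"],R.from_matrix(att(s['eef_rot'])).as_euler('ZYX',degrees=True)[0])
print(rect(W,.06,.085,(x,y),.04)); print(rect(W,.026,.036,(x,y),.045))
cv2.imwrite(f"pics/w_{sys.argv[3]}.png",p[...,::-1])
E
python3 pk.py .6136 .232 thick
```

```text
time_s: 2.95
ee_pos: [0.615, 0.2367, 0.1989]
eef_rot: [0.996, 0.088, 0.0, -0.001]
wrist_force: [-1.0, -0.2, 0.2]
gripper_width: 0.0912
finger_force: 0.0
time_s: 3.15
ee_pos: [0.6138, 0.231, 0.1999]
eef_rot: [0.996, 0.085, -0.0, 0.0]
wrist_force: [-0.2, -0.0, 0.3]
gripper_width: 0.0913
finger_force: 0.0
tcp [0.61385915 0.23093903 0.20006805] 9.78694695763116
n715 c(614.2,231.0) 29.8x13.5 long-axis yaw 9.7 z 72.0
n1071 c(613.9,231.1) 60.3x23.9 long-axis yaw 9.3 z 30.1
```

View pics/w_thick.png

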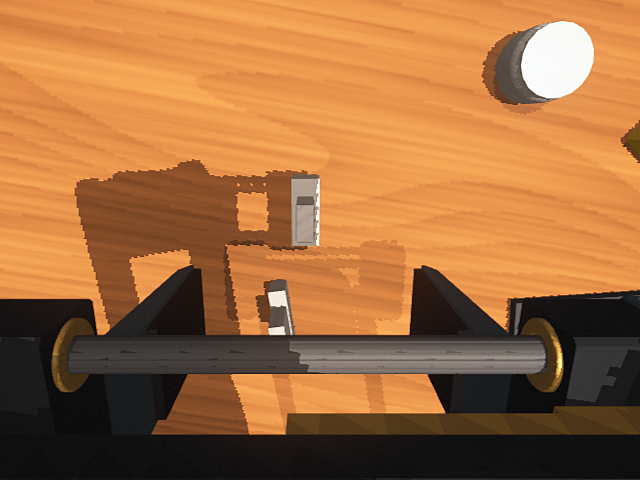

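The thick packer is directly below at (305,210), 24 mm wide; the thin one is at (280,305). The tin at (557,65) is well clear. Descend and grip.

```bash
python3 -m handwheel '[[0,0,0.05,0],[0,0,0.1,0],[0,0,0.135,0],[0,0,0.154,0],[0,0,0.154,0]]' 0.05 && python3 -m handwheel '[[0,0,0,0],[0,0,0,0],[0,0,0,0],[0,0,0,0],[0,0,0,0]]' 0.0 30
```

```text
time_s: 3.7
ee_pos: [0.6116, 0.2305, 0.0429]
eef_rot: [0.996, 0.085, -0.003, 0.001]
wrist_force: [-0.4, 0.3, 0.8]
gripper_width: 0.0539
finger_force: 0.0
time_s: 4.2
ee_pos: [0.6143, 0.2333, 0.0466]
eef_rot: [0.996, 0.087, 0.001, -0.0]
wrist_force: [0.4, -0.3, 0.4]
gripper_width: 0.0139
finger_force: 0.1
```

```bash
python3 -m handwheel '[[0,0,0,0],[0,0,0,0],[0,0,0,0]]'; python3 -m handwheel '[[0,0,-0.04,0],[0,0,-0.08,0],[0,0,-0.12,0],[0,0,-0.12,0],[0,0,-0.12,0]]'; python3 - <<'E'
from h import *
p,d,K,T=snap("wrist"); W=cloud(d,K,T); s=robot.state(); print(s["ee_pos"],R.from_matrix(att(s['eef_rot'])).as_euler('ZYX',degrees=True),s["finger_force"])
Q=(W-s["ee_pos"])@att(s["eef_rot"])
m=(abs(Q[...,0])<.05)&(abs(Q[...,1])<.03)
for lo,hi in((-.035,-.02),(.01,.022)):
    k=m&(Q[...,2]>lo)&(Q[...,2]<hi); q=Q[k]*1e3; print(k.sum(),q.min(0).round(1),q.max(0).round(1),np.median(q,0).round(1))
k=m&(Q[...,2]>.012)&(Q[...,2]<.02);print(cv2.minAreaRect((Q[k][:,:2]*1e3).astype(np.float32)))
cv2.imwrite("pics/held.png",p[...,::-1])
t=np.array([.5166,-.0977])+.0525*np.array([-np.sin(np.radians(13.9)),np.cos(np.radians(13.9))]); print(t,to_tool(*(t-s["ee_pos"][:2]),0))
E
```

```text
time_s: 4.5
ee_pos: [0.6144, 0.2332, 0.0466]
eef_rot: [0.996, 0.087, 0.001, -0.0]
wrist_force: [-0.8, -0.8, 5.7]
gripper_width: 0.0136
finger_force: 30.0
time_s: 5.0
ee_pos: [0.6139, 0.2332, 0.1659]
eef_rot: [0.996, 0.087, 0.0, -0.0]
wrist_force: [-0.1, -0.2, -2.5]
gripper_width: 0.0131
finger_force: 30.0
[0.61297959 0.23288483 0.16429677] [9.93155254e+00 1.59420402e-01 1.79972993e+02] 29.997026324272156
2581 [-13.3 -14.5 -35. ] [ 18.4  16.7 -20.1] [  5.6   0.9 -27.1]
1904 [  3.7 -10.7  10.1] [30.3 13.4 22. ] [20.9  1.4 14.8]
((17.021183013916016, 1.3275442123413086), (24.118257522583008, 26.593475341796875), 89.81959533691406)
[ 0.50398803 -0.04673738] [-0.15558455  0.25663375  0.00055387]
```

View pics/held.png

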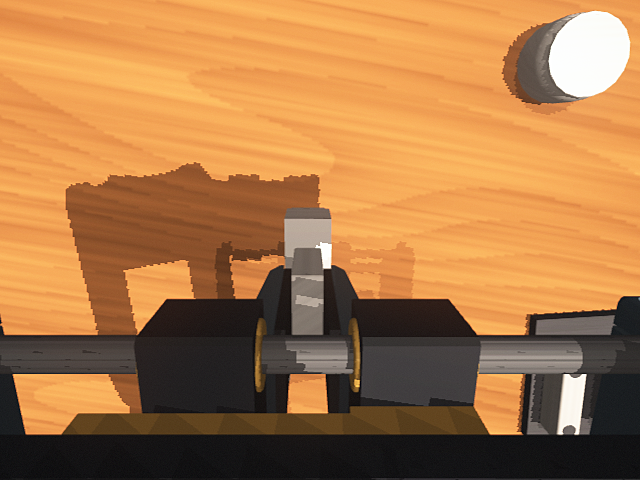

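The held packer sits at (308,235). The wrist camera puts it about 1.3 mm off in tool y, which gives me the camera bias to correct the holder position by. Carry it to above the wide gap.

```bash
python3 -m handwheel '[[-0.1555,0.2555,0,-4],[-0.1555,0.2555,0,-4],[-0.1555,0.2555,0,-4],[-0.1555,0.2555,0,-4],[-0.1555,0.2555,0,-4],[-0.1555,0.2555,0,-4],[-0.1555,0.2555,0,-4],[-0.1555,0.2555,0,-4]]'; python3 -m handwheel '[[0,0,0,0],[0,0,0,0],[0,0,0,0]]'; cat > align.py <<'E'
from h import *
import sys
half=float(sys.argv[1])  # half width mm of held packer
tgt=float(sys.argv[2])   # wanted v of packer
p,d,K,T=snap("wrist"); W=cloud(d,K,T); s=robot.state(); Rm=att(s["eef_rot"]); yaw=R.from_matrix(Rm).as_euler('ZYX',degrees=True)
print("tcp",s["ee_pos"],yaw,s["finger_force"])
Q=(W-s["ee_pos"])@Rm*1e3
k=(abs(Q[...,0])<50)&(abs(Q[...,1])<25)&(Q[...,2]>12)&(Q[...,2]<20); q=Q[k]
c,wh,a=cv2.minAreaRect(q[:,:2].astype(np.float32)); print("held",k.sum(),c,wh,a)
a=np.radians(13.9); ux=np.array([np.cos(a),np.sin(a)]); uy=np.array([-ux[1],ux[0]])
# holder: fit jaw/tile edges around nominal
qq=(W[...,:2]-np.array([.5163,-.0964]))*1e3; u=qq@ux; v=qq@uy; z=W[...,2]*1e3
def edge(zlo,zhi,vlo,vhi,s,ur):
    m=(z>zlo)&(z<zhi)&(v>vlo)&(v<vhi); e=[]
    for uu in ur:
        w=m&(abs(u-uu)<1.5)
        if w.sum()>5: e.append((uu,s*np.max(s*v[w])))
    e=np.array(e)
    if len(e)<3: return None
    c=np.polyfit(e[:,0],e[:,1],1); return len(e),c[1].round(2),np.degrees(c[0]).round(2),e[:,0].min(),e[:,0].max()
ur=range(-40,41,3)
print("thin jaw in/out",edge(38,44.5,55,105,-1,ur),edge(38,44.5,55,105,1,ur))
print("thick jaw in/out",edge(38,44.5,-110,-53,1,ur),edge(38,44.5,-110,-53,-1,ur))
print("tile +/-",edge(48,56,-45,45,1,ur),edge(48,56,-45,45,-1,ur))
pc=s["ee_pos"]*1e3+Rm@np.array([0,c[0] if False else (q[:,1].min()+q[:,1].max())/2,0])
pv=(pc[:2]-np.array([516.3,-96.4]))@uy; print("packer v",pv.round(2),"u tcp",((s["ee_pos"][:2]*1e3-np.array([516.3,-96.4]))@ux).round(2),"tcp v",((s["ee_pos"][:2]*1e3-np.array([516.3,-96.4]))@uy).round(2))
cv2.imwrite("pics/align.png",p[...,::-1])
E
python3 align.py 12 52.5
```

```text
time_s: 5.85
ee_pos: [0.5036, -0.0459, 0.1642]
eef_rot: [0.993, 0.12, -0.002, -0.001]
wrist_force: [0.5, 0.5, -0.9]
gripper_width: 0.0132
finger_force: 30.0
time_s: 6.15
ee_pos: [0.5051, -0.0442, 0.1654]
eef_rot: [0.992, 0.122, -0.0, -0.0]
wrist_force: [0.1, 0.3, -2.3]
gripper_width: 0.0134
finger_force: 30.0
tcp [ 0.50511326 -0.04432586  0.16555192] [ 1.40348532e+01  2.25608827e-02 -1.79992480e+02] 29.999669194221497
held 1824 (15.905538558959961, 1.122091293334961) (24.020837783813477, 27.06275177001953) 89.82222747802734
thin jaw in/out (27, np.float64(69.7), np.float64(-9.49), np.float64(-40.0), np.float64(38.0)) (27, np.float64(84.87), np.float64(-0.12), np.float64(-40.0), np.float64(38.0))
thick jaw in/out (27, np.float64(-59.45), np.float64(-0.02), np.float64(-40.0), np.float64(38.0)) (27, np.float64(-95.02), np.float64(0.17), np.float64(-40.0), np.float64(38.0))
tile +/- (27, np.float64(32.07), np.float64(6.77), np.float64(-40.0), np.float64(38.0)) (27, np.float64(-36.08), np.float64(-0.36), np.float64(-40.0), np.float64(38.0))
packer v 52.15 u tcp 1.65 tcp v 53.24
```

View pics/align.png

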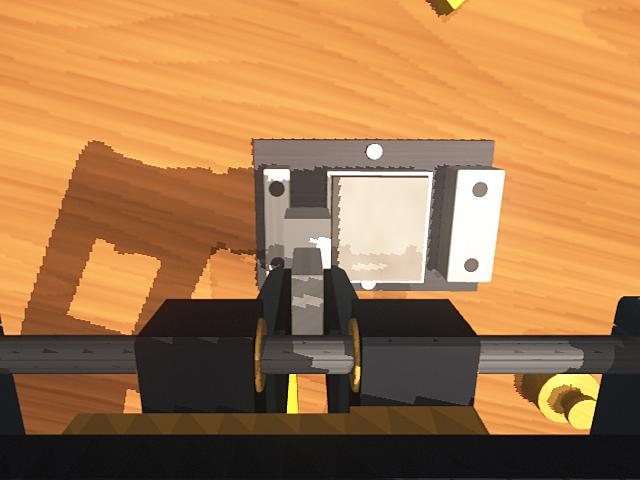

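The packer at (307,225) hangs over the wide gap, between the thin jaw on the left and the tray on the right. It is 0.7 mm too far toward the jaw, so I shift it and lower, slowing near the entry.

```bash
python3 -m handwheel '[[-0.0015,0.0007,0.03,0],[-0.0015,0.0007,0.055,0],[-0.0015,0.0007,0.065,0],[-0.0015,0.0007,0.07,0],[-0.0015,0.0007,0.07,0],[-0.0015,0.0007,0.07,0]]'; python3 -m handwheel '[[0,0,0.006,0],[0,0,0.012,0],[0,0,0.018,0],[0,0,0.018,0]]'; python3 -c "
from h import *
s=robot.state();print(s['ee_pos'],s['wrist_force'],s['ft_torque'],s['gripper_width'])"
```

```text
time_s: 6.8
ee_pos: [0.5046, -0.0464, 0.0968]
eef_rot: [0.993, 0.121, 0.001, 0.0]
wrist_force: [-0.5, 0.7, -2.1]
gripper_width: 0.0134
finger_force: 30.0
time_s: 7.2
ee_pos: [0.5027, -0.0463, 0.0768]
eef_rot: [0.993, 0.121, -0.001, -0.0]
wrist_force: [0.3, 0.0, -2.1]
gripper_width: 0.0136
finger_force: 30.0
[ 0.50269272 -0.04633004  0.07684137] [ 0.30758495  0.0469972  -2.06732262] [-0.01513429  0.07989226 -0.01380021] 0.01361772047491558
```

```bash
python3 -m handwheel '[[0,0,0.006,0],[0,0,0.011,0],[0,0,0.015,0],[0,0,0.017,0],[0,0,0.018,0],[0,0,0.018,0]]'
```

```text
time_s: 7.8
ee_pos: [0.5036, -0.0464, 0.0598]
eef_rot: [0.993, 0.121, -0.0, 0.0]
wrist_force: [-0.4, 0.3, -2.3]
gripper_width: 0.0136
finger_force: 30.0
```

```bash
python3 -m handwheel '[[0,0,0.001,0],[0,0,0.002,0],[0,0,0.002,0]]'
```

```text
time_s: 8.1
ee_pos: [0.5039, -0.0465, 0.0585]
eef_rot: [0.993, 0.121, 0.0, 0.0]
wrist_force: [-1.7, 0.8, 4.6]
gripper_width: 0.0138
finger_force: 30.0
```

Contact with the plate is at the expected height. Release and rise.

```bash
python3 -m handwheel '[[0,0,-0.001,0],[0,0,-0.001,0],[0,0,-0.001,0],[0,0,-0.001,0]]' 0.035; python3 -m handwheel '[[0,0,-0.03,0],[0,0,-0.07,0],[0,0,-0.12,0],[0,0,-0.14,0],[0,0,-0.14,0],[0,0,-0.14,0]]'; python3 - <<'E'
from h import *
p,d,K,T=snap("wrist"); W=cloud(d,K,T); s=robot.state()
print(s["ee_pos"],s["gripper_width"]); print(rect(W,.074,.095,(.5037,-.0454),.04)); print("tile",rect(W,.049,.06,(.5163,-.0974),.06))
# next: above thin packer
print(to_tool(.5078-s["ee_pos"][0],.2372-s["ee_pos"][1],0))
E
```

```text
time_s: 8.5
ee_pos: [0.5036, -0.0464, 0.0588]
eef_rot: [0.993, 0.121, -0.0, 0.0]
wrist_force: [0.4, -0.1, -0.5]
gripper_width: 0.0346
finger_force: 0.0
time_s: 9.1
ee_pos: [0.5032, -0.0464, 0.1985]
eef_rot: [0.993, 0.121, -0.0, 0.0]
wrist_force: [-0.2, 0.1, -0.9]
gripper_width: 0.0351
finger_force: 0.0
[ 0.50261107 -0.04628823  0.1975405 ] 0.03511378589734598
n773 c(503.7,-48.1) 30.1x13.7 long-axis yaw 13.7 z 84.0
tile n8106 c(513.8,-86.8) 92.8x80.4 long-axis yaw -76.0 z 52.2
[ 7.32625839e-02 -2.73907089e-01  5.33798081e-05]
```

The tab top is at 84 mm, so the thick packer is fully seated; the tile is still up at 52 mm. Now the thin packer.

```bash
python3 -m handwheel '[[0.0733,-0.274,0,-5],[0.0733,-0.274,0,-5],[0.0733,-0.274,0,-5],[0.0733,-0.274,0,-5],[0.0733,-0.274,0,-5],[0.0733,-0.274,0,-5],[0.0733,-0.274,0,-5],[0.0733,-0.274,0,-5]]' 0.05; python3 -m handwheel '[[0,0,0,0],[0,0,0,0]]'; python3 pk.py .5078 .2372 thin
```

```text
time_s: 9.95
ee_pos: [0.5077, 0.2372, 0.1967]
eef_rot: [0.986, 0.165, -0.002, 0.001]
wrist_force: [0.8, -0.3, 0.5]
gripper_width: 0.0498
finger_force: 0.0
time_s: 10.15
ee_pos: [0.5086, 0.2358, 0.1984]
eef_rot: [0.987, 0.164, -0.001, 0.0]
wrist_force: [-0.4, -1.0, -0.2]
gripper_width: 0.0496
finger_force: 0.0
tcp [0.50874894 0.23593387 0.19860323] 18.82701686449234
n704 c(508.0,236.0) 30.1x14.0 long-axis yaw 17.1 z 72.0
n449 c(507.8,235.9) 60.2x16.0 long-axis yaw 17.8 z 30.2
```

```bash
python3 -m handwheel '[[-0.0005,-0.0015,0.05,1],[-0.0005,-0.0015,0.1,1],[-0.0005,-0.0015,0.135,1],[-0.0005,-0.0015,0.152,1],[-0.0005,-0.0015,0.152,1],[-0.0005,-0.0015,0.152,1]]' && python3 -m handwheel '[[0,0,0,0],[0,0,0,0],[0,0,0,0],[0,0,0,0],[0,0,0,0],[0,0,0,0],[0,0,0,0]]' 0.0 30; python3 -m handwheel '[[0,0,-0.04,0],[0,0,-0.08,0],[0,0,-0.12,0],[0,0,-0.15,0],[0,0,-0.15,0],[0,0,-0.15,0],[0,0,-0.15,0]]'; python3 - <<'E'
from h import *
s=robot.state(); a=np.radians(13.9)
t=np.array([.5163,-.0964])-.0485*np.array([-np.sin(a),np.cos(a)]); print(t,to_tool(*(t-s["ee_pos"][:2]),0),s["ee_pos"],R.from_matrix(att(s['eef_rot'])).as_euler('ZYX',degrees=True))
E
```

```text
time_s: 10.8
ee_pos: [0.5085, 0.238, 0.0475]
eef_rot: [0.988, 0.155, 0.0, -0.0]
wrist_force: [-0.2, 0.8, 0.3]
gripper_width: 0.0499
finger_force: 0.0
time_s: 11.5
ee_pos: [0.508, 0.2385, 0.0472]
eef_rot: [0.988, 0.156, 0.0, -0.0]
wrist_force: [-0.2, -1.1, 3.2]
gripper_width: 0.0133
finger_force: 30.0
time_s: 12.2
ee_pos: [0.5066, 0.2379, 0.1947]
eef_rot: [0.988, 0.156, -0.002, 0.001]
wrist_force: [-0.1, 0.3, -0.9]
gripper_width: 0.0133
finger_force: 30.0
[ 0.52795106 -0.14347975] [-0.09709254  0.36948087  0.00058967] [0.50656975 0.23794686 0.1947494 ] [ 17.93189572   0.23509289 179.9703373 ]
```

```bash
python3 -m handwheel '[[-0.0971,0.3695,0,4],[-0.0971,0.3695,0,4],[-0.0971,0.3695,0,4],[-0.0971,0.3695,0,4],[-0.0971,0.3695,0,4],[-0.0971,0.3695,0,4],[-0.0971,0.3695,0,4],[-0.0971,0.3695,0,4]]'; python3 -m handwheel '[[0,0,0,0],[0,0,0.03,0],[0,0,0.03,0],[0,0,0.03,0],[0,0,0.03,0]]'; python3 align.py 8 -48.5
```

```text
time_s: 13.0
ee_pos: [0.5279, -0.146, 0.1947]
eef_rot: [0.993, 0.12, -0.002, -0.0]
wrist_force: [1.1, -0.0, -1.0]
gripper_width: 0.0131
finger_force: 30.0
time_s: 13.5
ee_pos: [0.5296, -0.1424, 0.1674]
eef_rot: [0.993, 0.122, 0.0, 0.0]
wrist_force: [0.0, 0.5, -1.0]
gripper_width: 0.0138
finger_force: 30.0
tcp [ 0.52980422 -0.14253945  0.16771999] [ 1.39815772e+01 -7.26133454e-02  1.79955054e+02] 29.993429481983185
held 1031 (17.19671058654785, 1.7117910385131836) (15.983830451965332, 23.975786209106445) 89.76777648925781
thin jaw in/out (27, np.float64(64.82), np.float64(-6.4), np.float64(-40.0), np.float64(38.0)) (27, np.float64(84.48), np.float64(0.07), np.float64(-40.0), np.float64(38.0))
thick jaw in/out (27, np.float64(-62.99), np.float64(7.35), np.float64(-40.0), np.float64(38.0)) (27, np.float64(-95.42), np.float64(-0.1), np.float64(-40.0), np.float64(38.0))
tile +/- (27, np.float64(37.63), np.float64(0.51), np.float64(-40.0), np.float64(38.0)) (27, np.float64(-34.31), np.float64(-7.93), np.float64(-40.0), np.float64(38.0))
packer v -49.73 u tcp 2.02 tcp v -48.03
```

View pics/align.png

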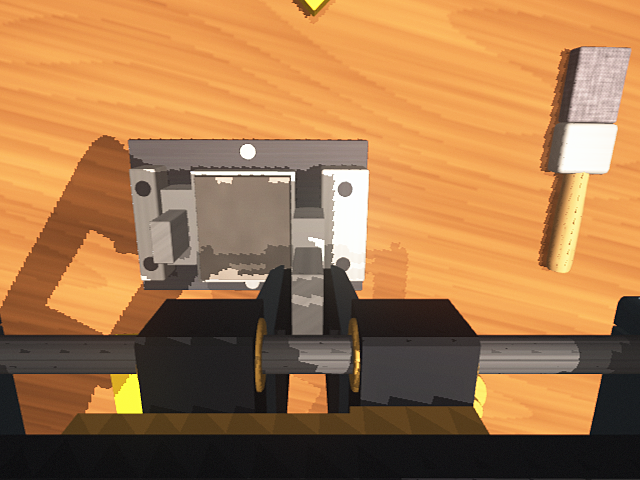

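The thick packer stands in its gap at (170,235); the thin one hangs over the narrow gap at (308,235), about 0.3 mm off centre. Lower it.

```bash
python3 -m handwheel '[[-0.0015,0.0003,0.03,0],[-0.0015,0.0003,0.055,0],[-0.0015,0.0003,0.065,0],[-0.0015,0.0003,0.071,0],[-0.0015,0.0003,0.071,0],[-0.0015,0.0003,0.071,0]]'; python3 -m handwheel '[[0,0,0.006,0],[0,0,0.012,0],[0,0,0.018,0],[0,0,0.018,0]]'
```

```text
time_s: 14.15
ee_pos: [0.5288, -0.1438, 0.097]
eef_rot: [0.993, 0.121, 0.001, 0.0]
wrist_force: [0.7, 0.7, -1.2]
gripper_width: 0.0135
finger_force: 30.0
time_s: 14.55
ee_pos: [0.527, -0.1434, 0.0768]
eef_rot: [0.993, 0.121, -0.001, -0.0]
wrist_force: [-0.9, 1.0, -1.0]
gripper_width: 0.0137
finger_force: 30.0
```

```bash
python3 -m handwheel '[[0,0,0.006,0],[0,0,0.011,0],[0,0,0.015,0],[0,0,0.017,0],[0,0,0.0185,0],[0,0,0.0185,0],[0,0,0.0185,0]]'
```

```text
time_s: 15.25
ee_pos: [0.5279, -0.1437, 0.0595]
eef_rot: [0.993, 0.121, 0.0, 0.0]
wrist_force: [-0.7, -0.8, -1.2]
gripper_width: 0.0134
finger_force: 30.0
```

```bash
python3 -m handwheel '[[0,0,0.001,0],[0,0,0.0015,0],[0,0,0.0015,0]]'
```

```text
time_s: 15.55
ee_pos: [0.5282, -0.144, 0.0591]
eef_rot: [0.993, 0.121, 0.001, 0.0]
wrist_force: [-2.0, -0.4, 6.2]
gripper_width: 0.0133
finger_force: 30.0
```

```bash
python3 -m handwheel '[[0,0,-0.001,0],[0,0,-0.001,0],[0,0,-0.001,0],[0,0,-0.001,0]]' 0.035; python3 -m handwheel '[[0,0,-0.03,0],[0,0,-0.07,0],[0,0,-0.12,0],[0,0,-0.14,0],[0,0,-0.14,0],[0,0,-0.14,0]]'; python3 - <<'E'
from h import *
p,d,K,T=snap("wrist"); W=cloud(d,K,T); s=robot.state()
print(s["ee_pos"],s["gripper_width"]); print(rect(W,.074,.095,(.528,-.1435),.04)); print(rect(W,.074,.095,(.5037,-.0454),.04));print("tile",rect(W,.049,.06,(.5163,-.0974),.045))
print(to_tool(.5163-s["ee_pos"][0],-.0964-s["ee_pos"][1],0))
E
```

```text
time_s: 15.95
ee_pos: [0.5277, -0.1436, 0.0587]
eef_rot: [0.993, 0.121, -0.0, -0.0]
wrist_force: [-0.3, 0.1, -0.3]
gripper_width: 0.0349
finger_force: 0.0
time_s: 16.55
ee_pos: [0.5273, -0.1435, 0.1982]
eef_rot: [0.993, 0.121, -0.0, -0.0]
wrist_force: [-0.5, -0.5, -1.0]
gripper_width: 0.0354
finger_force: 0.0
[ 0.52675474 -0.14335074  0.19726921] 0.03498656753902915
n748 c(528.0,-146.0) 29.9x13.6 long-axis yaw 14.0 z 84.0
n885 c(503.8,-48.1) 29.9x14.6 long-axis yaw 13.9 z 83.8
tile n7736 c(515.5,-93.0) 80.0x79.8 long-axis yaw 13.8 z 52.1
[ 1.15222552e-03 -4.80868173e-02  6.57635055e-05]
```

Both packers are seated with tab tops at 84 mm, and the tile is still up. Close the fingers and go over the tile.

```bash
python3 -m handwheel '[[0.0005,-0.048,0,0],[0.0005,-0.048,0,0],[0.0005,-0.048,0,0],[0.0005,-0.048,0,0],[0.0005,-0.048,0,0],[0.0005,-0.048,0,0]]' 0.0 20; python3 -m handwheel '[[0,0,0.05,0],[0,0,0.1,0],[0,0,0.125,0],[0,0,0.135,0],[0,0,0.14,0],[0,0,0.14,0],[0,0,0.14,0]]'
```

```text
time_s: 17.2
ee_pos: [0.5168, -0.0976, 0.1985]
eef_rot: [0.993, 0.121, -0.0, 0.0]
wrist_force: [0.1, -0.6, -0.9]
gripper_width: 0.0003
finger_force: 0.0
time_s: 17.9
ee_pos: [0.518, -0.0973, 0.0603]
eef_rot: [0.993, 0.121, 0.002, 0.001]
wrist_force: [-0.9, 0.2, 0.2]
gripper_width: 0.0004
finger_force: 0.0
```

```bash
python3 -m handwheel '[[0,0,0.004,0],[0,0,0.008,0],[0,0,0.011,0],[0,0,0.014,0],[0,0,0.016,0],[0,0,0.018,0],[0,0,0.018,0],[0,0,0.018,0]]'
```

```text
time_s: 18.7
ee_pos: [0.5167, -0.0969, 0.0408]
eef_rot: [0.993, 0.121, -0.0, 0.0]
wrist_force: [-0.0, -0.6, 0.2]
gripper_width: 0.0003
finger_force: 0.0
```

There should be about 9 N here and there is none, so I take a look.

```bash
python3 - <<'E'
from h import *
s=robot.state(); print(s["ee_pos"],s["wrist_force"],s["ft_torque"],s["q"].round(3),s["tau"].round(1))
for n in("scene","side"):
    p,d,K,T=snap(n); W=cloud(d,K,T)
    print(n,rect(W,.03,.06,(.5163,-.0964),.035))
    if n=="side": a=p[150:330,270:450]
    else: b=p[180:340,200:360]
r=lambda i:cv2.resize(i,(400,400),interpolation=cv2.INTER_CUBIC)
cv2.imwrite("pics/press1.png",np.hstack([r(a),r(b)])[...,::-1])
E
```

```text
[ 0.51673338 -0.09693816  0.04079467] [-0.01677912 -0.58077555  0.24761881] [-0.03448062  0.03576431  0.00599028] [-0.207  0.39   1.888 -0.     0.864  1.12 ] [  0.  -39.7 -18.    0.   -0.   -0. ]
scene n284 c(525.9,-98.8) 67.1x49.8 long-axis yaw 70.4 z 52.6
side n315 c(507.7,-87.2) 69.4x44.3 long-axis yaw 44.2 z 52.9
```

View pics/press1.png

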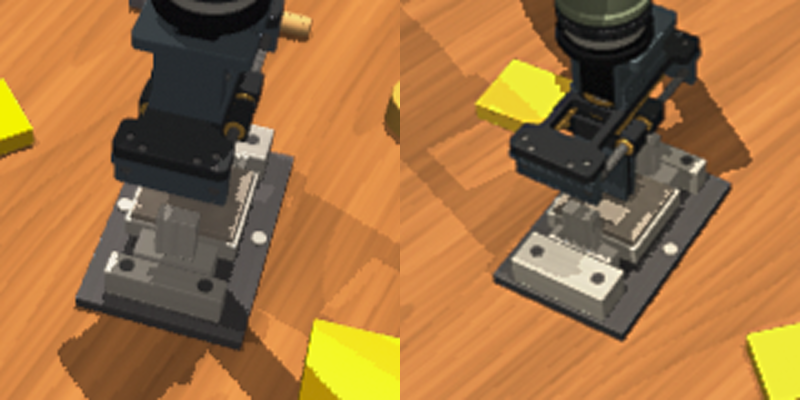

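The pictures show both packers upright and the tile untouched at 52.6 mm. The closed fingers evidently end higher than the TCP. I keep lowering in small steps and watch the force.

```bash
for i in 1 2 3; do python3 -m handwheel '[[0,0,0.001,0],[0,0,0.002,0],[0,0,0.002,0]]' | egrep 'ee_pos|wrist'; done
```

```text
ee_pos: [0.5166, -0.0969, 0.0387]
wrist_force: [-0.1, 0.6, 0.3]
ee_pos: [0.5165, -0.0969, 0.0366]
wrist_force: [-0.7, -0.1, -0.6]
ee_pos: [0.5166, -0.0969, 0.0347]
wrist_force: [-0.9, -0.4, -0.4]
```

```bash
python3 - <<'E'
from h import *
p,d,K,T=snap("wrist"); W=cloud(d,K,T)
print("tile",rect(W,.03,.06,(.5163,-.0974),.04))
s=robot.state(); Q=(W-s["ee_pos"])@att(s["eef_rot"])*1e3
k=(abs(Q[...,0])<17)&(abs(Q[...,1])<16)
print(np.histogram(Q[k][:,2],bins=np.arange(-90,20,5)))
cv2.imwrite("pics/press2.png",p[...,::-1])
E
```

```text
tile n10679 c(523.5,-95.4) 69.7x69.1 long-axis yaw 62.6 z 52.1
(array([  40,   22,  983,  176,  173,  161,  181,  231,  211,  158,  161,
        136,  125,   73, 1072,    0,    0,    0,    0,    0,    0]), array([-90, -85, -80, -75, -70, -65, -60, -55, -50, -45, -40, -35, -30,
       -25, -20, -15, -10,  -5,   0,   5,  10,  15]))
```

View pics/press2.png

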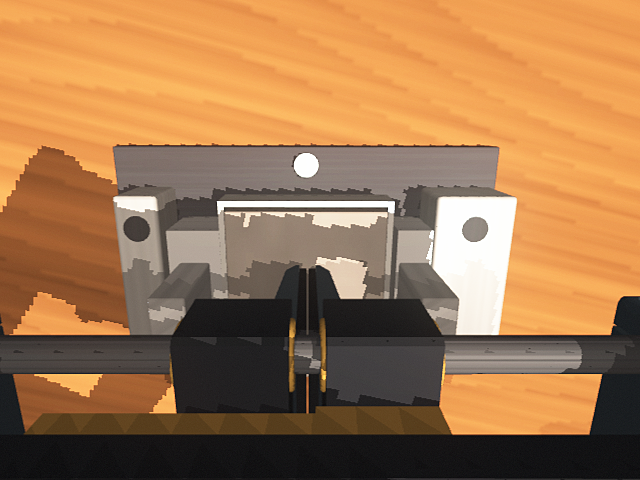

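```bash
python3 - <<'E'
from h import *
s=robot.state(); p,d,K,T=snap("wrist"); W=cloud(d,K,T); Q=(W-s["ee_pos"])@att(s["eef_rot"])*1e3
for u in(300,304,315,322):
    print(u,[(v,Q[v,u].round(0).tolist()) for v in(255,262,266,268,270,274,280,290)])
f=np.load("wh.npz"); Wf=cloud(f["d"],f["K"],f["T"]); Tt=f["T"]@np.linalg.inv(np.array(robot.get_calibration("wrist")["hand_eye"]))
Qf=(Wf-Tt[:3,3])@Tt[:3,:3]*1e3
for u in(190,196,200): print("open",u,[(v,Qf[v,u].round(0).tolist()) for v in(262,268,272,276,280,290)])
k=(abs(Qf[...,1])>40)&(abs(Qf[...,1])<62)&(abs(Qf[...,0])<25)&(Qf[...,2]<30)
print("open finger z max pct",np.percentile(Qf[k][:,2],[90,99,100]))
E
```

```text
300 [(255, [20.0, -2.0, -17.0]), (262, [17.0, -2.0, -17.0]), (266, [15.0, -2.0, -18.0]), (268, [15.0, -2.0, -21.0]), (270, [16.0, -2.0, -24.0]), (274, [16.0, -2.0, -29.0]), (280, [16.0, -2.0, -36.0]), (290, [16.0, -2.0, -46.0])]
304 [(255, [20.0, -0.0, -18.0]), (262, [17.0, -0.0, -18.0]), (266, [15.0, -0.0, -17.0]), (268, [16.0, -0.0, -21.0]), (270, [16.0, -0.0, -24.0]), (274, [16.0, -0.0, -29.0]), (280, [16.0, -0.0, -37.0]), (290, [15.0, -0.0, -45.0])]
315 [(255, [20.0, 5.0, -16.0]), (262, [17.0, 4.0, -18.0]), (266, [15.0, 5.0, -17.0]), (268, [16.0, 4.0, -22.0]), (270, [16.0, 4.0, -25.0]), (274, [16.0, 4.0, -30.0]), (280, [15.0, 4.0, -35.0]), (290, [15.0, 4.0, -46.0])]
322 [(255, [20.0, 8.0, -17.0]), (262, [17.0, 8.0, -17.0]), (266, [17.0, 7.0, -22.0]), (268, [17.0, 7.0, -27.0]), (270, [17.0, 7.0, -29.0]), (274, [17.0, 7.0, -33.0]), (280, [17.0, 7.0, -39.0]), (290, [17.0, 6.0, -49.0])]
open 190 [(262, [-56.0, -114.0, 199.0]), (268, [17.0, -48.0, -25.0]), (272, [16.0, -48.0, -27.0]), (276, [16.0, -46.0, -32.0]), (280, [15.0, -46.0, -35.0]), (290, [13.0, -45.0, -39.0])]
open 196 [(262, [-56.0, -108.0, 200.0]), (268, [15.0, -47.0, -21.0]), (272, [15.0, -45.0, -26.0]), (276, [15.0, -45.0, -29.0]), (280, [nan, nan, nan]), (290, [10.0, -44.0, -32.0])]
open 200 [(262, [-56.0, -104.0, 199.0]), (268, [16.0, -45.0, -22.0]), (272, [15.0, -44.0, -24.0]), (276, [13.0, -45.0, -24.0]), (280, [11.0, -44.0, -25.0]), (290, [7.0, -45.0, -25.0])]
open finger z max pct [-44.33241076 -23.78052612 -19.90439752]
```

The depth shows the real fingertips end about 20 mm behind the reported TCP, so they are still just above the tile. Flush will be at a reported z of about 22 mm, and the gripper body still clears the tabs by about 17 mm. Continue.

```bash
for i in 1 2 3; do python3 -m handwheel '[[0,0,0.001,0],[0,0,0.002,0],[0,0,0.002,0]]' | egrep 'ee_pos|wrist'; done
```

```text
ee_pos: [0.5166, -0.0969, 0.0327]
wrist_force: [-1.0, 0.5, -0.1]
ee_pos: [0.5168, -0.097, 0.031]
wrist_force: [-1.5, 0.1, 2.5]
ee_pos: [0.5168, -0.097, 0.029]
wrist_force: [-0.6, 0.5, 4.1]
```

```bash
for i in 1 2; do python3 -m handwheel '[[0,0,0.001,0],[0,0,0.002,0],[0,0,0.003,0],[0,0,0.003,0]]' | egrep 'ee_pos|wrist'; done; python3 -m handwheel '[[0,0,0.001,0],[0,0,0.0015,0],[0,0,0.0015,0],[0,0,0.0015,0]]'
```

```text
ee_pos: [0.5168, -0.0969, 0.0259]
wrist_force: [-1.5, 0.1, 5.9]
ee_pos: [0.5168, -0.097, 0.0232]
wrist_force: [-2.3, -0.0, 7.0]
time_s: 21.9
ee_pos: [0.5168, -0.097, 0.0219]
eef_rot: [0.993, 0.121, 0.0, 0.0]
wrist_force: [-1.5, 0.0, 8.1]
gripper_width: 0.0004
finger_force: 4.1
```

```bash
python3 -m handwheel '[[0,0,0.001,0],[0,0,0.0015,0],[0,0,0.0015,0],[0,0,0.0015,0]]'; python3 - <<'E'
from h import *
p,d,K,T=snap("wrist"); W=cloud(d,K,T)
a=np.radians(13.9); ux=np.array([np.cos(a),np.sin(a)]); uy=np.array([-ux[1],ux[0]])
q=(W[...,:2]-np.array([.5163,-.0974]))*1e3; u=q@ux; v=q@uy; z=W[...,2]*1e3
for nm,m in(("tile",(abs(v)<31)&(u>22)&(u<37)),("thickjaw",(v<-64)&(v>-90)&(u>10)&(u<40)),("thinjaw",(v>70)&(v<82)&(u>10)&(u<40))): print(nm,m.sum(),np.nanmedian(z[m]).round(2))
for s,c in(("L",(v>10)),("R",(v<-10))):
    m=(abs(v)<31)&(u>22)&(u<37)&c; print(s,np.nanmedian(z[m]).round(2))
print(robot.state()["wrist_force"])
p,d,K,T=snap("side"); W=cloud(d,K,T); print(rect(W,.07,.095,(.5037,-.0454),.02))
p,d,K,T=snap("scene"); W=cloud(d,K,T); print(rect(W,.07,.095,(.528,-.1435),.02))
E
```

```text
time_s: 22.3
ee_pos: [0.5168, -0.0969, 0.0211]
eef_rot: [0.993, 0.121, 0.0, 0.0]
wrist_force: [-3.9, 0.0, 13.6]
gripper_width: 0.0007
finger_force: 6.9
tile 48513 146.95
thickjaw 7489 42.99
thinjaw 2450 42.46
L 147.66
R 146.68
[-3.14573601  0.30941613 13.58529553]
n172 c(503.0,-44.4) 29.8x11.4 long-axis yaw 15.3 z 81.9
n67 c(531.9,-151.4) 30.5x11.1 long-axis yaw 31.3 z 78.1
```

The force stiffened from 8 to 13.6 N over 0.8 mm, so the tray is on its stop. One check of the tile level, ignoring gripper pixels, and the packers.

```bash
python3 -m handwheel '[[0,0,0,0],[0,0,0,0],[0,0,0,0]]' | egrep 'time|wrist'; python3 - <<'E'
from h import *
p,d,K,T=snap("wrist"); W=cloud(d,K,T)
a=np.radians(13.9); ux=np.array([np.cos(a),np.sin(a)]); uy=np.array([-ux[1],ux[0]])
q=(W[...,:2]-np.array([.5163,-.0974]))*1e3; u=q@ux; v=q@uy; z=W[...,2]*1e3
for n,m in(("L",v>8),("R",v<-8)):
    m=m&(abs(v)<31)&(u>22)&(u<37)&(z<60); print(n,m.sum(),np.nanmedian(z[m]).round(2))
for n,m in(("bodyL",(v>42)&(v<60)),("bodyR",(v<-42)&(v>-54))):
    m=m&(u>18)&(u<30)&(z<60); print(n,m.sum(),np.nanmedian(z[m]).round(2))
cv2.imwrite("pics/final.png",p[...,::-1])
E
```

```text
time_s: 22.75
wrist_force: [-2.9, 0.9, 13.6]
L 1874 42.12
R 1859 42.13
bodyL 1749 41.58
bodyR 1277 41.37
```

View pics/final.png

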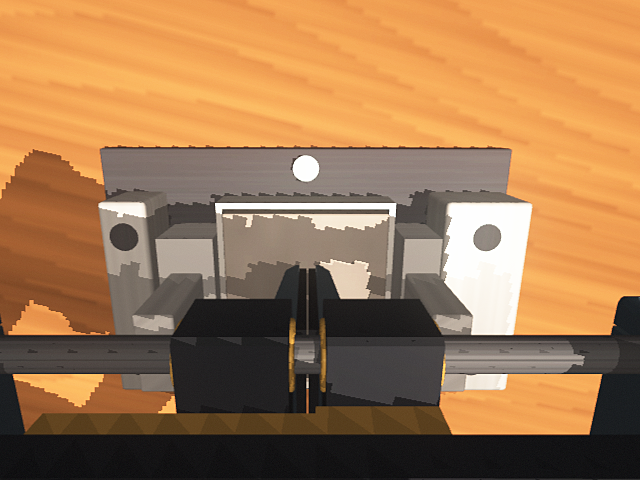

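The picture shows the tile at (305,250) level at 42.1 mm, flush with the jaws. Both packers, at (185,260) and (418,260), are seated and upright, and nothing touches them.

```bash
python3 -c "
from cell import robot
print(robot.hand_in())"
```

```text
the job is handed in; nothing more can be done
None
```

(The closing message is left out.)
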